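Balance the patch tray in its tilting cradle at the set angle

TASK

Take the black spring lever of the tilting cradle and, with it, raise the patch tray off its left rests until its pointer stands at the black index on the dial, and keep it there by the lever for 6 seconds although the tray wants to tip away. Then lower it gently back onto the same left rests and let go of the lever. Never let the tray swing fast, slam down or tip over to the far side; do not shift the index or the cassette, and leave everything else on the bench where it is.

Things in the scene. Friction and masses are not known exactly. Their poses are not given: they have to be found in the camera images.
- cradle: Fixed aluminium cradle, base plate 290 x 400 x 12 mm, a post at either end carrying a level shaft. Origin: centre of the underside; x points away from the robot (yaw varies), y left, z up. Shaft axis: along the cradle's x at y = 0, 150 mm above the origin. White dial on the far post, ticks every 0.1 rad, thick tick = level. Rubber rests stand left and right under the tray.
- trunnion (a joint): Tilt of tray, shaft and pointer about the cradle's x axis, rad. 0 = level; positive = left (+y) side up, pointer to the right (-y). Starts on the left rests at -0.30; tipped over on the right rests at +0.36. Bearing damping 0.008 N m s/rad. Moment on it: 0.20*(lever) + G*sin(tilt) - B*cos(tilt), G and B see tray_mid. 0.6 rad/s or more counts as swinging fast or slamming.
- lever (a joint): Angle of the lever relative to the tray, rad, positive the same way as the tilt; 0 = spring relaxed. A soft torsion spring (0.20 N m/rad) and damping 0.006 N m s/rad join lever and tray, so the lever's angle in the cradle is trunnion + lever. Range -1.0 to 1.3. The lever itself is balanced, 100 g.
- lever_grip (a point): Middle of the lever's round black grip bar: diameter 20, length 75 mm, parallel to the shaft, free end to the robot. 187 mm from the cradle's middle (cradle -x), on a circle of 130 mm about the shaft: straight up when trunnion + lever = 0, positive towards -y. Lever arm, 8 mm thick, behind the bar. Grip from above, fingers closing along the cradle's y; the bar can turn between the pads.
- pointer_tip (a point): Tip of the dark steel pointer that turns with the tray, in front of the far side of the dial, 115 mm from the shaft axis, straight up when the tray is level. Its y axis is the tray's y axis.
- index (a joint): Angle of the small black index on the rim of the dial, rad, same zero and direction as trunnion: the tilt to set. Between -0.08 and 0.12; stiff, stays where it is.
- index_tip (a point): The index (block 10 x 14 x 28 mm), 150 mm from the shaft axis. Its y axis is where the tray's y axis should point.
- tray_mid (a point): Middle of the shaft axis on the black patch tray: 215 (along the shaft) x 430 x 42 mm, floor 7 mm above the axis; turns with trunnion, y axis to the tray's left. Top-heavy, G = 0.27 N m (varies 12 %); left-heavy, B = 1.08 N x (cassette) N m (varies 20 %); inertia 0.043 kg m2, mass 1.4 kg (12 %). With the lever held still it tips away with a time constant of about 0.8 s.
- cassette (a joint): Where the grey splice cassette (130 x 90 x 12 mm, 110 g, varies 20 %) is clamped on the tray floor: distance in m of its middle to the left of the shaft, 0.02 to 0.08. It stays there; leave it.
- cassette_mid (a point): Middle of the cassette's top.
- screwdriver: Bystander: screwdriver lying on the bench.
- reel: Bystander: white reel, 90 mm wide, 32 mm high.
- dispenser: Bystander: white bottle, 60 mm wide, 110 mm high.
- brick: Bystander: black power supply 110 x 50 x 32 mm.
- spare: Bystander: black spare cassette 110 x 90 x 12 mm.
- strip: Bystander: blue adapter strip 30 x 130 x 22 mm.
- bin: Bystander: grey open parts bin 120 x 90 x 45 mm.

How it is judged (in metres and radians):
On the way:
1. the tray's pointer stays at the index for 5 s (angle between the y axis of pointer_tip and the y axis of index_tip, either way round below 0.1 rad and contact force between the fingers and lever above 0.5 N), for 5 s.
At the end, for the whole second after the job is handed in: After the pointer has stayed within 0.1 rad of the index for 5 s, the tray lies on its left rests again (tilt below -0.27 rad), still, and the lever is released (value of joint trunnion below -0.27 rad and velocity of joint trunnion between -0.1 and 0.1 rad/s and contact force between the fingers and anything else below 0.5 N); the robot touches nothing.
It fails at once if the tray swings fast or slams (over 0.6 rad/s) (velocity of joint trunnion above 0.6 rad/s or velocity of joint trunnion below -0.6 rad/s).
It fails at once if the tray tips over to the far side (value of joint trunnion above 0.33 rad).
It fails at once if the cassette is shifted (y of cassette_mid in the frame of tray_mid above 0.095 m or y of cassette_mid in the frame of tray_mid below 0.005 m).
It fails at once if the index is shifted (distance of index_tip from where it was at the start of the episode above 0.01 m).
It fails at once if other things on the bench are disturbed (distance of any of screwdriver, reel, dispenser, brick, spare, strip, bin from where it was at the start of the episode above 0.03 m).
It also fails if it takes over 70 s, if anything falls off the work surface, if the arm or the gripper's body presses on something with over 40 N, if the wrist force passes 120 N, or if a joint passes its speed limit or range.

ROBOT

A 7-joint arm with a two-finger parallel gripper is mounted at the origin on the work surface. World frame = base frame: x ahead of the robot, y to its left, z up, the work surface at z = 0. Lengths are in m, angles in degrees, forces in N, time in s.
With the tool pointing down it reaches from about 0.425 to 1.025 m from the base axis. Payload 9.4 kg.
Tool frame: the origin (TCP) lies midway between the tips of the shut fingers; the grasp point (between the pads) lies 19 mm behind it (bot.grasp_offset is the distance from the TCP to the grasp point, in m); z points along the fingers, y is the line along which they close (so a half turn about z gives the same grasp; the last joint's range is limited). The gripper opens to 93 mm and grips with 3 to 60 N. Pads are 15 mm wide; open, the fingers measure 128 mm over their backs; the gripper's body (75 mm by 188 mm) begins 65 mm behind the grasp point.
Start: joints at [-77.275, 34.337, -0.143, 91.639, 0.103, 54.024, -4.572], TCP at [0.213, 0.693, 0.219] pointing down, gripper open.
Joint ranges: [-147.43, 147.43], [-19.82, 112.94], [-74.19, 73.91], [6.32, 146.72], [-59.91, 239.91], [6.04, 106.73], [-150.56, 150.56]. Speed limits (degrees/s): [127.2, 127.2, 172.46, 172.46, 180, 180, 180].

INTERFACE

Orientations are given as [roll, pitch, yaw] about the fixed x, y, z axes, in that order (R = Rz(yaw) Ry(pitch) Rx(roll)).
In Python, from rig import get_state, vision, bot gives the robot as it stands. The module is installed in compiled form; this text tells all that it offers.
- The arm moves only by the shell command python3 -m creep 'ROWS'. ROWS is JSON, a list of rows, each an object with "xyz": the shift along the world's x, y, z in cm, a list of three; "yaw": the turn about the world's z in degrees; "claw": the finger opening in cm, from 0 to 9.3. A call has 1 to 20 rows; each row is the pose to reach, as a shift and turn from the pose commanded when the call began; what a row does not reach only later rows make up. A row lasts 1/8 s, in which the tool goes at most 62.5 mm and 10.7 degrees, less where a joint would pass 70% of its speed; a pose out of reach is approached as far as the arm can. A call with a gripper value outside its range is refused whole. The fingers move at their own pace and stop on an object; the grip force is fixed at half the most. Time passes only in rows, so rows that repeat a pose let the fingers close. It gives the time, the measured TCP pose, the force, the opening and the grip force at its end, in the units of the state.
- get_state(): the state, without advancing time (a new reading comes with each control period).
- vision.grab_frame(name): name is "side" or "top"; returns a dict with "image" (400x640x3 uint8, red, green, blue), "K" (3x3 intrinsics, pixels), "distortion" ([k1, k2, p1, p2, k3] as OpenCV has them; the pictures are not rectified), "xyz" and "orientation" of the camera in the world. Camera axes: x right, y down, z forward; pixel columns grow to the right and rows downward; lengths in m; the calibration is good to about 2 mm. A picture is of the moment at which its call begins. There is no depth.
- bot.sign_off(): hands the job in; it is judged then, once.
The state is a dict: "clock": time; "joint_pos": joint angles; "qd": joint speeds; "joint_torque": joint torques, N m; "tcp_pos": TCP position; "ee_rot": TCP orientation; "wrist_force": force on the tool from outside, world axes, zero at the start; "torque": the same for the moment, N m; "width": finger opening in m; "finger_force": force on a finger pad.
Only numpy, scipy, OpenCV 4.12 (cv2) and the standard library are available. Lean on these libraries where they do the work, as an engineer would, in place of code of your own. Each camera call takes 0.05 s, during which the arm holds its last target. There are 200 camera calls.

## Working session

There is one attempt and no reset: what is moved stays moved. The work goes in short steps, Python scripts to look and compute and a shell command to move; the robot and the scene stay as the last step left them, time stands still between calls to the robot, and variables do not carry over. Pictures are saved under pics/ and viewed, at most 10 in all, crops included, and the job is handed in when it is done.

```bash
mkdir -p pics; python3 - <<'E'
from rig import get_state, vision, bot
import cv2
print(get_state(), bot.grasp_offset)
for n in("side","top"):
    f=vision.grab_frame(n); cv2.imwrite(f"pics/{n}0.png",f["image"][:,:,::-1])
    print(n,f["K"],f["distortion"],f["xyz"],f["orientation"])
E
```

```text
{'clock': 0.0, 'joint_pos': array([-77.27544796,  34.38377219,  -0.1438071 ,  91.68032039,
         0.10226011,  54.02235788,  -4.57215145]), 'qd': array([-0.09675684, -0.07571054, -0.04861719,  0.03947922, -0.06657582,
       -0.01340003,  0.03671151]), 'joint_torque': array([ 5.03175197e-04, -7.65038037e+01,  1.49686720e+00, -2.52337217e+01,
       -5.25480474e-02,  1.70352071e-02,  1.88334857e-04]), 'tcp_pos': array([0.21330341, 0.69241414, 0.21777363]), 'ee_rot': array([-1.79914066e+02,  8.32708185e-03,  1.62882181e+02]), 'wrist_force': array([ 0.2544226 , -0.59892559, -0.02474937]), 'torque': array([-0.0447294 ,  0.04339352, -0.04819206]), 'finger_force': 0.0, 'width': 0.09266573121094258} 0.0188
side [[395.57264788   0.         319.83076927]
 [  0.         395.57264788 200.48019862]
 [  0.           0.           1.        ]] [-0.09558419  0.          0.          0.          0.        ] [0.49110831 0.85726139 0.70763846] [-119.92587589    0.24981088 -178.30925994]
top [[398.11959264   0.         316.14192698]
 [  0.         398.11959264 197.24649556]
 [  0.           0.           1.        ]] [-0.05765327  0.          0.          0.          0.        ] [ 0.29169219 -0.07691935  1.41916337] [-168.32144043    0.24366182  -88.56871787]
```

View pics/side0.png

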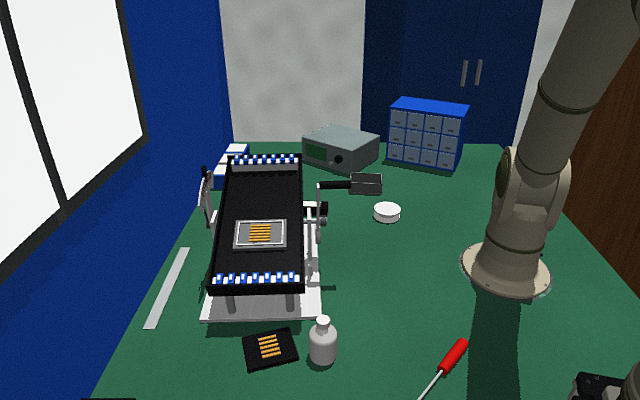

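View pics/top0.png

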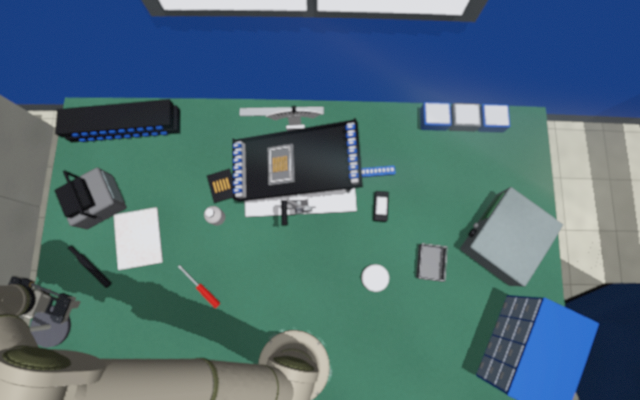

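The side view shows the tray at (220–300, 155–290), the grip bar near (320–350, 185) and the dial at (207, 195). In the top view the grip bar is near (284, 212) and the pointer/dial near (294, 115). I'll enlarge both.

```bash
python3 - <<'E'
import cv2
a=cv2.imread("pics/side0.png")[145:265,185:345]; cv2.imwrite("pics/s1.png",cv2.resize(a,None,fx=5,fy=5,interpolation=cv2.INTER_CUBIC))
a=cv2.imread("pics/top0.png")[95:235,220:400]; cv2.imwrite("pics/t1.png",cv2.resize(a,None,fx=4,fy=4,interpolation=cv2.INTER_CUBIC))
E
```

```text
(no output)
```

View pics/s1.png

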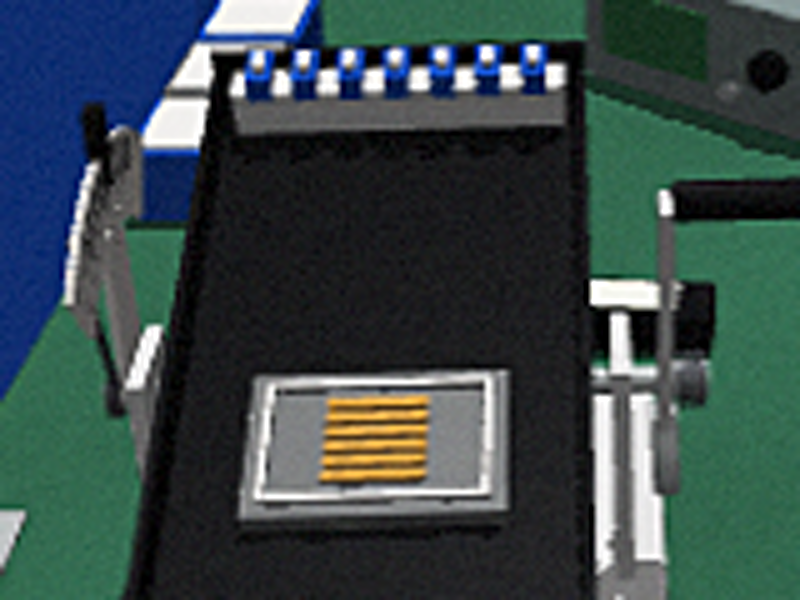

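View pics/t1.png

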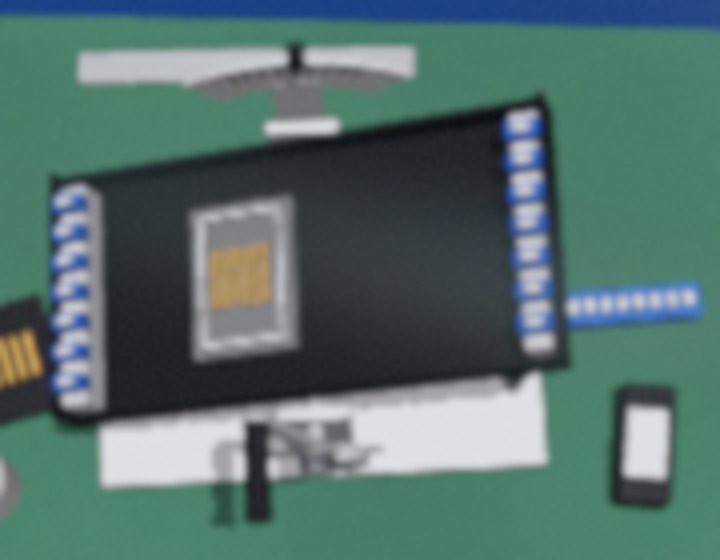

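The index is at side (203.6, 171) and top (293.8, 109). In the top view the bar runs (284.5, 201.5)–(284.5, 225), and the plate's front corners are at (245, 217) and (357, 211). I'll fit the cradle pose to these.

```bash
cat > h.py <<'E'
import numpy as np, cv2
from scipy.spatial.transform import Rotation as R
from scipy.optimize import least_squares
def proj(f,P):
    Rm=R.from_euler('xyz',f["orientation"],degrees=True).as_matrix()
    rv=cv2.Rodrigues(Rm.T)[0]; t=-Rm.T@np.array(f["xyz"])
    return cv2.projectPoints(np.array(P,float).reshape(-1,3),rv,t,np.array(f["K"]),np.array(f["distortion"]))[0].reshape(-1,2)
def w(p,c):  # cradle->world
    x,y,a=p[:3]; c=np.array(c,float); 
    return np.c_[x+np.cos(a)*c[:,0]-np.sin(a)*c[:,1], y+np.sin(a)*c[:,0]+np.cos(a)*c[:,1], c[:,2]]
def circ(x,r,th): return [x,-r*np.sin(th),.15+r*np.cos(th)]
E
python3 - <<'E'
from h import *
from rig import vision
S=vision.grab_frame("side");T=vision.grab_frame("top")
t=lambda u,v:(220+u/4,95+v/4)
s=lambda u,v:(185+u/5,145+v/5)
def res(p):
    L,I,xi=p[3:6]
    cT=[[-.145,.2,.012],[-.145,-.2,.012],circ(-.1495,.13,L),circ(-.2245,.13,L),circ(xi,.15,I)]
    mT=[t(100,487),t(547,465),t(258,425),t(258,520),t(295,57)]
    cS=[[-.145,.2,0],[.145,.2,0],circ(-.1495,.13,L),circ(xi,.15,I)]
    mS=[(321,320),(201,320),s(668,200),s(93,130)]
    return np.r_[(proj(T,w(p,cT))-mT).ravel(),(proj(S,w(p,cS))-mS).ravel()]
r=least_squares(res,[.65,0,0,-.3,0,.16],loss='soft_l1')
p=r.x;print(p,np.round(r.fun.reshape(-1,2),1))
print(w(p,[circ(-.187,.13,p[3])]))
np.save("p.npy",p)
E
```

```text
[ 0.66735883 -0.00141017  0.06179494 -0.30235438 -0.02203553  0.12973337] [[ 0.1 -1.5]
 [-0.1 -0.1]
 [-0.5 -0.6]
 [ 0.   1. ]
 [-0.6 -1.3]
 [ 0.4 -1.8]
 [-1.4  0.4]
 [ 2.  -0.7]
 [ 0.7 -0.6]]
[[0.4783252  0.02567757 0.27410295]]
```

The fit is consistent: the lever comes out at −0.302 against the expected −0.30. I'll approach above the grip bar and write the tilt estimator in the same turn.

```bash
python3 -m creep '[{"xyz":[0,0,4],"yaw":0,"claw":9.2},{"xyz":[2,-2,8],"yaw":0,"claw":9.2},{"xyz":[5,-6,12],"yaw":2,"claw":9.2},{"xyz":[9,-9,15],"yaw":4,"claw":9},{"xyz":[13,-13,18],"yaw":6,"claw":8.5},{"xyz":[17,-17,18],"yaw":8,"claw":8},{"xyz":[20,-22,18],"yaw":10,"claw":7},{"xyz":[22,-27,18],"yaw":12,"claw":6.5},{"xyz":[24,-32,18],"yaw":14,"claw":6},{"xyz":[25,-37,18],"yaw":16,"claw":6},{"xyz":[26,-42,18],"yaw":18,"claw":6},{"xyz":[26,-47,18],"yaw":19,"claw":6},{"xyz":[26,-52,18],"yaw":20,"claw":6},{"xyz":[26,-57,18],"yaw":20.6,"claw":6},{"xyz":[26,-61,17],"yaw":20.6,"claw":6},{"xyz":[26,-64,15],"yaw":20.6,"claw":6},{"xyz":[26,-66,13],"yaw":20.6,"claw":6},{"xyz":[26,-66.7,12],"yaw":20.6,"claw":6},{"xyz":[26,-66.7,12],"yaw":20.6,"claw":6}]'
cat > tilt.py <<'E'
from h import *
p=np.load("p.npy")
xs,ys=np.meshgrid(np.linspace(-.10,.10,81),np.r_[np.linspace(-.222,-.17,30),np.linspace(.17,.222,30)])
hs=np.full(xs.shape,.035)
xc,yc=np.meshgrid(np.linspace(-.075,.075,61),np.linspace(-.02,.12,61))
X=np.r_[xs.ravel(),xc.ravel()];Y=np.r_[ys.ravel(),yc.ravel()];H=np.r_[hs.ravel(),np.full(xc.size,.019)]
G=np.r_[np.where(ys.ravel()<0,0,1),np.full(xc.size,2)]
def pts(th): # positive = left up
    return w(p,np.c_[X,Y*np.cos(th)-H*np.sin(th),.15+Y*np.sin(th)+H*np.cos(th)])
def samp(f,img,th):
    uv=proj(f,pts(th)).astype(np.float32)
    return cv2.remap(img,uv[:,:1],uv[:,1:],cv2.INTER_LINEAR).ravel()
def g(im): return cv2.GaussianBlur(im[:,:,::-1],(3,3),0).mean(2).astype(np.float32)
def ncc(a,b): a=a-a.mean();b=b-b.mean();return a@b/np.sqrt((a@a)*(b@b)+1e-9)
REF={n:cv2.imread(f"pics/{n}0.png")[:,:,::-1] for n in("side","top")}
def tilt(f,n,groups,lo=-.36,hi=.3):
    m=np.isin(G,groups); r=samp(f,g(REF[n]),-.30)
    cur=g(f["image"]); sc=lambda t:np.mean([ncc(samp(f,cur,t)[G==k],r[G==k]) for k in groups])
    ts=np.arange(lo,hi,.01);v=[sc(t) for t in ts];i=int(np.argmax(v))
    ff=np.arange(ts[i]-.012,ts[i]+.012,.001);vv=[sc(t) for t in ff];j=int(np.argmax(vv))
    return ff[j],vv[j]
E
python3 - <<'E'
from tilt import *
from rig import vision,get_state
st=get_state();print(st["tcp_pos"],st["ee_rot"],st["clock"],st["wrist_force"])
S=vision.grab_frame("side");T=vision.grab_frame("top")
for n,f in(("side",S),("top",T)):
    cv2.imwrite(f"pics/{n}1.png",f["image"][:,:,::-1])
    for k in([0],[1],[2],[1,2]):print(n,k,tilt(f,n,k))
# cassette position
def res(q):
    x,y=q;th=-.3;h=.019
    P=w(p,[[x,y*np.cos(th)-h*np.sin(th),.15+y*np.sin(th)+h*np.cos(th)]])
    return np.r_[proj(S,P)[0]-(185+375/5,145+445/5),proj(T,P)[0]-(220+243/4,95+278/4)]
r=least_squares(res,[0,.05]);print(r.x,r.fun)
E
```

```text
clock: 2.58
tcp_pos: [0.4732, 0.026, 0.3384]
ee_rot: [180.0, -0.1, -176.5]
wrist_force: [-0.1, -0.2, -0.1]
width: 0.0599
finger_force: 0.0
[0.47324476 0.02604633 0.33835149] [ 1.79999610e+02 -5.11055120e-02 -1.76537382e+02] 2.575 [-0.14130896 -0.23892033 -0.13651043]
side [0] (np.float64(-0.29999999999999993), np.float32(0.99983567))
side [1] (np.float64(-0.30099999999999993), np.float32(0.9951767))
side [2] (np.float64(-0.29999999999999993), np.float32(0.99972135))
side [1, 2] (np.float64(-0.29999999999999993), np.float32(0.9974277))
top [0] (np.float64(-0.29999999999999993), np.float32(0.9999411))
top [1] (np.float64(-0.31299999999999994), np.float32(0.62027943))
top [2] (np.float64(-0.32299999999999995), np.float32(0.55432457))
top [1, 2] (np.float64(-0.31299999999999994), np.float32(0.5872524))
[8.28440506e-05 5.62436742e-02] [ 0.51160636 -0.60526313 -0.83283472 -0.71459837]
```

```bash
python3 -m creep '[{"xyz":[0,0,-2],"yaw":0,"claw":6},{"xyz":[0,0,-4],"yaw":0,"claw":6},{"xyz":[0,0,-6],"yaw":0,"claw":6},{"xyz":[0,0,-7.5],"yaw":0,"claw":6},{"xyz":[0,0,-8.3],"yaw":0,"claw":6},{"xyz":[0,0,-8.3],"yaw":0,"claw":6}]'
python3 - <<'E'
from tilt import *
from rig import vision
S=vision.grab_frame("side");print(tilt(S,"side",[0,1,2]))
a=S["image"][100:250,180:400,::-1];cv2.imwrite("pics/s2.png",cv2.resize(a,None,fx=3.6,fy=3.6,interpolation=cv2.INTER_CUBIC))
E
```

```text
clock: 3.42
tcp_pos: [0.4736, 0.0264, 0.2557]
ee_rot: [180.0, -0.0, -176.5]
wrist_force: [0.2, 0.2, 0.3]
width: 0.0597
finger_force: 0.0
(np.float64(-0.29999999999999993), np.float32(0.9996357))
```

View pics/s2.png

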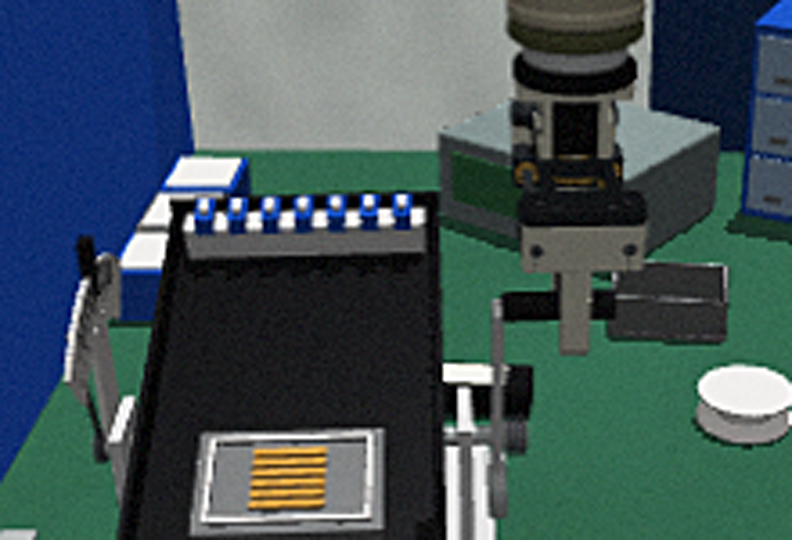

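The finger at crop (573, 310) straddles the bar, centred between the arm and the free end. Now I'll close.

```bash
python3 -m creep '[{"xyz":[0,0,0],"yaw":0,"claw":5},{"xyz":[0,0,0],"yaw":0,"claw":4},{"xyz":[0,0,0],"yaw":0,"claw":3},{"xyz":[0,0,0],"yaw":0,"claw":2.4},{"xyz":[0,0,0],"yaw":0,"claw":2.2},{"xyz":[0,0,0],"yaw":0,"claw":2},{"xyz":[0,0,0],"yaw":0,"claw":1.5},{"xyz":[0,0,0],"yaw":0,"claw":1.5},{"xyz":[0,0,0],"yaw":0,"claw":1.5}]'
python3 - <<'E'
from tilt import *
from rig import vision,get_state
S=vision.grab_frame("side");print(tilt(S,"side",[0,1,2]));s=get_state();print(s["clock"],s["tcp_pos"],s["wrist_force"],s["width"],s["finger_force"])
def tcp(phi): return w(p,[circ(-.187,.13,phi)])[0]
b=tcp(-.3)
for f in np.arange(-.3,.61,.1): print(round(f,2),np.round((tcp(f)-b)*100,2))
E
```

```text
clock: 4.6
tcp_pos: [0.4734, 0.0259, 0.2556]
ee_rot: [180.0, 0.0, -176.5]
wrist_force: [-1.0, 0.5, 0.9]
width: 0.0195
finger_force: 30.0
(np.float64(-0.29999999999999993), np.float32(0.9996281))
4.65 [0.4734504  0.02586664 0.2556206 ] [0.80822294 0.06960927 0.04888744] 0.01912936319223708 29.993891716003418
-0.3 [0. 0. 0.]
-0.2 [ 0.08 -1.26  0.32]
-0.1 [ 0.16 -2.54  0.52]
0.0 [ 0.24 -3.83  0.58]
0.1 [ 0.32 -5.13  0.52]
0.2 [ 0.4  -6.41  0.32]
0.3 [ 0.47 -7.67  0.  ]
0.4 [ 0.55 -8.89 -0.45]
0.5 [  0.62 -10.06  -1.01]
0.6 [  0.69 -11.16  -1.69]
```

```bash
python3 -m creep '[{"xyz":[0.04,-0.63,0.18],"yaw":0,"claw":1.5},{"xyz":[0.08,-1.26,0.32],"yaw":0,"claw":1.5},{"xyz":[0.12,-1.9,0.43],"yaw":0,"claw":1.5},{"xyz":[0.16,-2.54,0.52],"yaw":0,"claw":1.5},{"xyz":[0.2,-3.18,0.56],"yaw":0,"claw":1.5},{"xyz":[0.24,-3.83,0.58],"yaw":0,"claw":1.5},{"xyz":[0.28,-4.48,0.56],"yaw":0,"claw":1.5},{"xyz":[0.32,-5.13,0.52],"yaw":0,"claw":1.5},{"xyz":[0.36,-5.77,0.43],"yaw":0,"claw":1.5},{"xyz":[0.4,-6.41,0.32],"yaw":0,"claw":1.5},{"xyz":[0.4,-6.41,0.32],"yaw":0,"claw":1.5}]'
cat > snap.py <<'E'
import json,os,sys
from tilt import *
from rig import vision,get_state
def phi_of(tcp):
    a=p[2];d=np.array(tcp[:2])-p[:2]; y=-np.sin(a)*d[0]+np.cos(a)*d[1]
    return float(np.arcsin(-y/.13))
def snap():
    s=get_state(); f=vision.grab_frame("side")
    L=json.load(open("log.json")) if os.path.exists("log.json") else []
    lo=L[-1][2] if L else -.3
    th,q=tilt(f,"side",[0,1,2],lo-.14,lo+.14)
    L.append([float(s["clock"]),phi_of(s["tcp_pos"]),float(th)]);json.dump(L,open("log.json","w"))
    print("snap t %.3f phi %.3f th %.3f q %.3f"%(*L[-1],q),"F",s["finger_force"],flush=True); return f,L
if __name__=="__main__": snap()
E
cat > plan.py <<'E'
# usage: plan.py target phi_cmd_now [nrows]
from snap import *
f,L=snap(); tgt=float(sys.argv[1]); pc=float(sys.argv[2]); win=1.6
L=np.array(L); t1=L[-1,0]; A=L[L[:,0]>=t1-win] if len(L)>2 else L
moving=A[-1,2]>-.29
def step(th,om,ph,dph,B,G,dt):
    m=.2*(ph-th)+G*np.sin(th)-B*np.cos(th)-.008*om-.006*(om-dph)
    if th<=-.30 and m<0: return -.30,0.
    om+=m/.043*dt; th+=om*dt; return th,om
def sim(th,om,ts,phf,B,G,dt=.0125):
    out=[th];t=ts[0]
    for tb in ts[1:]:
        n=max(1,int(round((tb-t)/dt)));h=(tb-t)/n
        for k in range(n):
            a,b=phf(t+k*h),phf(t+k*h+h); th,om=step(th,om,(a+b)/2,(b-a)/h,B,G,h)
        t=tb;out.append(th)
    return np.array(out),om
B,G=.061,.27;th,om=A[-1,2],0.
if moving and len(A)>=3:
    phf=lambda t:np.interp(t,L[:,0],L[:,1])
    def res(q):
        o,_=sim(q[0],q[1],A[:,0],phf,q[2],q[3])
        return np.r_[(o-A[:,2])/.002,(q[2]-.061)/.009,(q[3]-.27)/.02]
    q=least_squares(res,[A[0,2],0,B,G]).x; B,G=q[2:]
    o,om=sim(q[0],q[1],A[:,0],phf,B,G);th=o[-1]
    print("fit B %.4f G %.4f th %.3f om %.3f resid"%(B,G,th,om),np.round((o-A[:,2])*1e3,1))
N=24;dt=.125; ph0=L[-1,1]
phe=lambda x:x+(B*np.cos(x)-G*np.sin(x))/.2
def roll(u):
    a,b,phx=th,om,ph0;o=[]
    for _ in range(2): a,b=step(a,b,phx,0,B,G,.025)  # camera time
    c=pc
    for k in range(N):
        for j in range(5):
            cmd=c+(u[k]-c)*(j+1)/5; nph=phx+(cmd-phx)*.4
            a,b=step(a,b,nph,(nph-phx)/.025,B,G,.025);phx=nph
        c=u[k];o.append((a,b))
    return np.array(o)
def cost(u):
    o=roll(u);k=np.arange(1,N+1)*dt
    ref=tgt+(th-tgt)*np.exp(-(k/.9)**1.5)
    return np.r_[(o[:,0]-ref)*10,np.maximum(abs(o[:,1])-.2,0)*40,np.diff(np.r_[pc,u])*6,(u[-1]-phe(tgt))*3]
u=least_squares(cost,np.linspace(pc,phe(tgt),N),bounds=(-.35,.75),max_nfev=25).x
o=roll(u)
pos=lambda x:w(p,[circ(-.187,.13,x)])[0]*100
print("phe",round(phe(tgt),3),"phi",np.round(u[:8],3),"th",np.round(o[:8,0],3),"om",np.round(o[:8,1],2))
for k in range(6): print(k,"phi %.3f"%u[k],"from start",np.round(pos(u[k])-pos(pc),2),"from row1",np.round(pos(u[k])-pos(u[1]),2))
E
python3 plan.py -0.02 0.2; tail -1 log.json
```

```text
clock: 6.02
tcp_pos: [0.4772, -0.0391, 0.2586]
ee_rot: [-180.0, -0.0, -176.6]
wrist_force: [-1.7, 1.1, 3.6]
width: 0.0193
finger_force: 30.0
snap t 6.025 phi 0.201 th -0.300 q 1.000 F 30.015639066696167
phe 0.312 phi [0.204 0.208 0.212 0.216 0.22  0.224 0.228 0.232] th [-0.3 -0.3 -0.3 -0.3 -0.3 -0.3 -0.3 -0.3] om [0. 0. 0. 0. 0. 0. 0. 0.]
0 phi 0.204 from start [ 0.   -0.05 -0.01] from row1 [-0.    0.05  0.01]
1 phi 0.208 from start [ 0.01 -0.1  -0.02] from row1 [0. 0. 0.]
2 phi 0.212 from start [ 0.01 -0.15 -0.03] from row1 [ 0.   -0.05 -0.01]
3 phi 0.216 from start [ 0.01 -0.2  -0.04] from row1 [ 0.01 -0.1  -0.02]
4 phi 0.220 from start [ 0.02 -0.25 -0.05] from row1 [ 0.01 -0.15 -0.03]
5 phi 0.224 from start [ 0.02 -0.3  -0.07] from row1 [ 0.01 -0.2  -0.04]
[[6.025, 0.20054930169624474, -0.2999999999999999]]
```

```bash
python3 -m creep '[{"xyz":[0.02,-0.32,-0.07],"yaw":0,"claw":1.5},{"xyz":[0.04,-0.63,-0.15],"yaw":0,"claw":1.5},{"xyz":[0.06,-0.95,-0.24],"yaw":0,"claw":1.5},{"xyz":[0.07,-1.26,-0.32],"yaw":0,"claw":1.5},{"xyz":[0.07,-1.26,-0.32],"yaw":0,"claw":1.5}]' | head -1; python3 snap.py
python3 -m creep '[{"xyz":[0.01,-0.25,-0.08],"yaw":0,"claw":1.5},{"xyz":[0.02,-0.37,-0.13],"yaw":0,"claw":1.5},{"xyz":[0.02,-0.37,-0.13],"yaw":0,"claw":1.5}]' | head -1; python3 snap.py
```

```text
clock: 6.7
snap t 6.700 phi 0.297 th -0.300 q 1.000 F 30.022911429405212
clock: 7.12
snap t 7.125 phi 0.324 th -0.300 q 1.000 F 30.04247009754181
```

```bash
python3 -m creep '[{"xyz":[0.01,-0.18,-0.07],"yaw":0,"claw":1.5},{"xyz":[0.02,-0.36,-0.14],"yaw":0,"claw":1.5},{"xyz":[0.02,-0.36,-0.14],"yaw":0,"claw":1.5}]' | head -1; python3 snap.py
python3 -m creep '[{"xyz":[0.01,-0.18,-0.08],"yaw":0,"claw":1.5},{"xyz":[0.01,-0.24,-0.1],"yaw":0,"claw":1.5},{"xyz":[0.01,-0.24,-0.1],"yaw":0,"claw":1.5}]' | head -1; python3 snap.py
```

```text
clock: 7.55
snap t 7.550 phi 0.354 th -0.300 q 1.000 F 30.023245811462402
clock: 7.98
snap t 7.975 phi 0.373 th -0.300 q 1.000 F 30.02305895090103
```

```bash
python3 -m creep '[{"xyz":[0.01,-0.18,-0.08],"yaw":0,"claw":1.5},{"xyz":[0.01,-0.24,-0.11],"yaw":0,"claw":1.5},{"xyz":[0.01,-0.24,-0.11],"yaw":0,"claw":1.5}]' | head -1; python3 snap.py
python3 -m creep '[{"xyz":[0.01,-0.18,-0.08],"yaw":0,"claw":1.5},{"xyz":[0.01,-0.24,-0.11],"yaw":0,"claw":1.5},{"xyz":[0.01,-0.24,-0.11],"yaw":0,"claw":1.5}]' | head -1; python3 snap.py
```

```text
clock: 8.4
snap t 8.400 phi 0.394 th -0.297 q 0.997 F 30.051262378692627
clock: 8.82
snap t 8.825 phi 0.413 th -0.277 q 0.994 F 30.017399489879608
```

```bash
python3 plan.py -0.02 0.414
```

```text
snap t 8.875 phi 0.413 th -0.273 q 0.994 F 30.016963183879852
fit B 0.0587 G 0.2666 th -0.273 om 0.087 resid [ 0.   0.   0.1 -0.1  0.1]
phe 0.3 phi [0.425 0.421 0.405 0.383 0.358 0.335 0.315 0.3  ] th [-0.254 -0.237 -0.216 -0.193 -0.169 -0.145 -0.122 -0.102] om [0.12 0.15 0.18 0.19 0.19 0.19 0.17 0.15]
0 phi 0.425 from start [ 0.01 -0.14 -0.06] from row1 [ 0.   -0.05 -0.02]
1 phi 0.421 from start [ 0.01 -0.08 -0.04] from row1 [0. 0. 0.]
2 phi 0.405 from start [-0.01  0.11  0.05] from row1 [-0.01  0.19  0.08]
3 phi 0.383 from start [-0.02  0.38  0.16] from row1 [-0.03  0.46  0.2 ]
4 phi 0.358 from start [-0.04  0.67  0.27] from row1 [-0.05  0.76  0.31]
5 phi 0.335 from start [-0.06  0.96  0.38] from row1 [-0.06  1.04  0.41]
```

```bash
python3 -m creep '[{"xyz":[0.01,-0.14,-0.06],"yaw":0,"claw":1.5},{"xyz":[0.01,-0.08,-0.04],"yaw":0,"claw":1.5}]' | head -1; python3 snap.py
python3 -m creep '[{"xyz":[-0.01,0.19,0.08],"yaw":0,"claw":1.5}]' | head -1; python3 plan.py -0.02 0.405
```

```text
clock: 9.18
snap t 9.175 phi 0.422 th -0.236 q 0.987 F 30.012120008468628
clock: 9.35
snap t 9.350 phi 0.407 th -0.205 q 0.978 F 30.01122236251831
fit B 0.0579 G 0.2681 th -0.205 om 0.191 resid [ 0.2 -0.5  0.1  0.4  0.1 -0.3]
phe 0.296 phi [0.316 0.283 0.281 0.292 0.306 0.317 0.321 0.32 ] th [-0.17  -0.147 -0.129 -0.115 -0.104 -0.094 -0.085 -0.077] om [0.2  0.17 0.13 0.1  0.08 0.07 0.07 0.07]
0 phi 0.316 from start [-0.07  1.08  0.41] from row1 [ 0.03 -0.42 -0.13]
1 phi 0.283 from start [-0.09  1.49  0.54] from row1 [0. 0. 0.]
2 phi 0.281 from start [-0.09  1.52  0.54] from row1 [-0.    0.03  0.01]
3 phi 0.292 from start [-0.09  1.37  0.5 ] from row1 [ 0.01 -0.12 -0.04]
4 phi 0.306 from start [-0.07  1.2   0.45] from row1 [ 0.02 -0.29 -0.09]
5 phi 0.317 from start [-0.07  1.07  0.41] from row1 [ 0.03 -0.42 -0.13]
```

```bash
python3 -m creep '[{"xyz":[-0.07,1.08,0.41],"yaw":0,"claw":1.5},{"xyz":[-0.09,1.49,0.54],"yaw":0,"claw":1.5}]' | head -1; python3 snap.py
python3 -m creep '[{"xyz":[0,0.03,0.01],"yaw":0,"claw":1.5}]' | head -1; python3 plan.py -0.02 0.281
```

```text
clock: 9.65
snap t 9.650 phi 0.283 th -0.146 q 0.943 F 29.958310425281525
clock: 9.82
snap t 9.825 phi 0.282 th -0.119 q 0.929 F 29.957621097564697
fit B 0.0555 G 0.2747 th -0.120 om 0.129 resid [ 0.2 -0.5 -0.2  0.   0.6  0.5 -0.6]
phe 0.285 phi [0.277 0.284 0.294 0.302 0.306 0.306 0.303 0.299] th [-0.101 -0.091 -0.083 -0.077 -0.071 -0.065 -0.059 -0.053] om [0.09 0.07 0.06 0.05 0.05 0.05 0.05 0.05]
0 phi 0.277 from start [-0.    0.04  0.01] from row1 [-0.01  0.08  0.02]
1 phi 0.284 from start [ 0.   -0.04 -0.01] from row1 [0. 0. 0.]
2 phi 0.294 from start [ 0.01 -0.16 -0.05] from row1 [ 0.01 -0.12 -0.04]
3 phi 0.302 from start [ 0.02 -0.26 -0.08] from row1 [ 0.01 -0.22 -0.07]
4 phi 0.306 from start [ 0.02 -0.31 -0.09] from row1 [ 0.02 -0.27 -0.08]
5 phi 0.306 from start [ 0.02 -0.31 -0.1 ] from row1 [ 0.02 -0.27 -0.08]
```

```bash
python3 -m creep '[{"xyz":[0,0.04,0.01],"yaw":0,"claw":1.5},{"xyz":[0,-0.04,-0.01],"yaw":0,"claw":1.5}]' | head -1; python3 snap.py
python3 -m creep '[{"xyz":[0.01,-0.12,-0.04],"yaw":0,"claw":1.5},{"xyz":[0.01,-0.22,-0.07],"yaw":0,"claw":1.5}]' | head -1; python3 plan.py -0.02 0.302
```

```text
clock: 10.12
snap t 10.125 phi 0.286 th -0.090 q 0.900 F 29.958752989768982
clock: 10.42
snap t 10.425 phi 0.300 th -0.073 q 0.884 F 29.959182143211365
fit B 0.0567 G 0.2677 th -0.073 om 0.046 resid [ 0.1 -0.4  0.2  0.5 -0.4  0.  -0. ]
phe 0.29 phi [0.301 0.301 0.302 0.303 0.301 0.299 0.297 0.294] th [-0.066 -0.061 -0.057 -0.053 -0.049 -0.045 -0.041 -0.037] om [0.04 0.04 0.03 0.03 0.03 0.03 0.03 0.03]
0 phi 0.301 from start [-0.    0.02  0.01] from row1 [-0.    0.01  0.  ]
1 phi 0.301 from start [-0.    0.01  0.  ] from row1 [0. 0. 0.]
2 phi 0.302 from start [ 0. -0. -0.] from row1 [ 0.   -0.01 -0.  ]
3 phi 0.303 from start [ 0.   -0.01 -0.  ] from row1 [ 0.   -0.01 -0.  ]
4 phi 0.301 from start [-0.    0.01  0.  ] from row1 [ 0. -0. -0.]
5 phi 0.299 from start [-0.    0.03  0.01] from row1 [-0.    0.02  0.01]
```

```bash
python3 -m creep '[{"xyz":[0,0,0],"yaw":0,"claw":1.5},{"xyz":[0,0,0],"yaw":0,"claw":1.5},{"xyz":[0,0,0],"yaw":0,"claw":1.5}]' | head -1; python3 snap.py
python3 -m creep '[{"xyz":[0,0.01,0],"yaw":0,"claw":1.5},{"xyz":[0,0.03,0.01],"yaw":0,"claw":1.5}]' | head -1; python3 plan.py -0.02 0.30
python3 - <<'E'
from rig import vision
import cv2
a=[]
f=vision.grab_frame("top");cv2.imwrite("pics/top2.png",f["image"][:,:,::-1]);g=vision.grab_frame("side");cv2.imwrite("pics/side2.png",g["image"][:,:,::-1])
A=cv2.resize(f["image"][95:135,245:345,::-1],(800,320),interpolation=cv2.INTER_CUBIC)
B=cv2.resize(g["image"][160:240,190:230,::-1],(140,280),interpolation=cv2.INTER_CUBIC)
B=cv2.copyMakeBorder(B,0,0,0,660,cv2.BORDER_CONSTANT);cv2.imwrite("pics/v3.png",cv2.vconcat([A,B]))
E
```

```text
clock: 10.85
snap t 10.850 phi 0.300 th -0.055 q 0.865 F 29.958564341068268
clock: 11.15
snap t 11.150 phi 0.298 th -0.043 q 0.854 F 29.95880126953125
fit B 0.0560 G 0.2723 th -0.043 om 0.037 resid [ 0.5 -0.7 -0.2  0.3  0.4 -0.3]
phe 0.287 phi [0.283 0.277 0.278 0.282 0.287 0.29  0.292 0.292] th [-0.037 -0.033 -0.031 -0.03  -0.029 -0.028 -0.028 -0.027] om [0.03 0.02 0.02 0.01 0.01 0.   0.   0.01]
0 phi 0.283 from start [-0.01  0.21  0.06] from row1 [ 0.   -0.07 -0.02]
1 phi 0.277 from start [-0.02  0.28  0.08] from row1 [0. 0. 0.]
2 phi 0.278 from start [-0.02  0.27  0.08] from row1 [ 0.   -0.01 -0.  ]
3 phi 0.282 from start [-0.01  0.22  0.07] from row1 [ 0.   -0.06 -0.02]
4 phi 0.287 from start [-0.01  0.17  0.05] from row1 [ 0.01 -0.12 -0.03]
5 phi 0.290 from start [-0.01  0.13  0.04] from row1 [ 0.01 -0.16 -0.05]
```

View pics/v3.png

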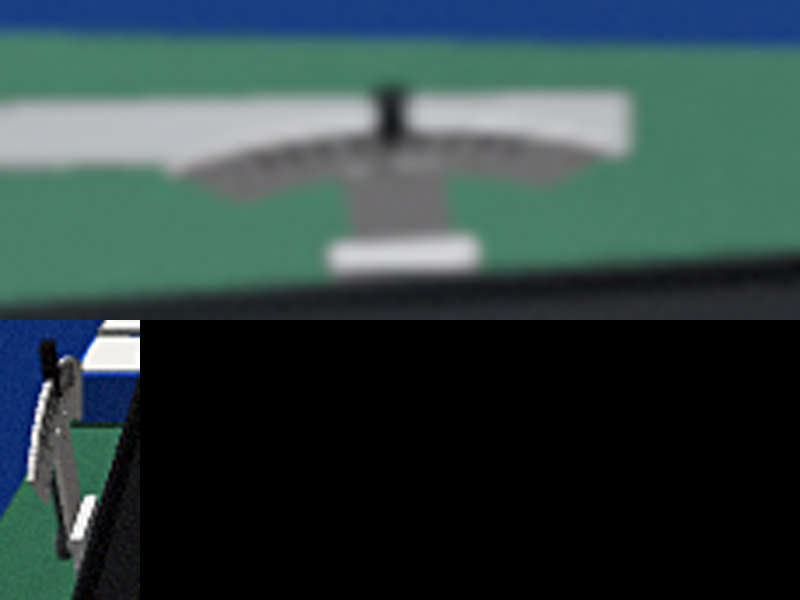

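The top view puts the index at (293.8, 109), about mid-arc of the dial, so its angle is roughly −0.02 to 0. The estimated tilt of −0.04 is already inside tolerance, so I'll hold here.

```bash
python3 -m creep '[{"xyz":[-0.01,0.21,0.06],"yaw":0,"claw":1.5},{"xyz":[-0.02,0.28,0.08],"yaw":0,"claw":1.5}]' | head -1; python3 snap.py
python3 -m creep '[{"xyz":[0,-0.01,0],"yaw":0,"claw":1.5},{"xyz":[0,-0.06,-0.02],"yaw":0,"claw":1.5}]' | head -1; python3 plan.py -0.015 0.282
```

```text
clock: 11.55
snap t 11.550 phi 0.279 th -0.027 q 0.836 F 29.95877891778946
clock: 11.85
snap t 11.850 phi 0.284 th -0.020 q 0.826 F 29.959284961223602
fit B 0.0557 G 0.2682 th -0.020 om 0.022 resid [-0.  -0.   0.3 -0.4  0.1]
phe 0.284 phi [0.273 0.272 0.274 0.278 0.281 0.284 0.286 0.287] th [-0.017 -0.015 -0.014 -0.015 -0.015 -0.015 -0.016 -0.016] om [ 0.02  0.01  0.   -0.   -0.   -0.   -0.   -0.  ]
0 phi 0.273 from start [-0.01  0.11  0.03] from row1 [ 0.   -0.02 -0.01]
1 phi 0.272 from start [-0.01  0.13  0.04] from row1 [0. 0. 0.]
2 phi 0.274 from start [-0.01  0.1   0.03] from row1 [ 0.   -0.03 -0.01]
3 phi 0.278 from start [-0.    0.05  0.02] from row1 [ 0.   -0.07 -0.02]
4 phi 0.281 from start [-0.    0.01  0.  ] from row1 [ 0.01 -0.12 -0.03]
5 phi 0.284 from start [ 0.   -0.03 -0.01] from row1 [ 0.01 -0.16 -0.05]
```

```bash
python3 -m creep '[{"xyz":[-0.01,0.11,0.03],"yaw":0,"claw":1.5},{"xyz":[-0.01,0.13,0.04],"yaw":0,"claw":1.5}]' | head -1; python3 snap.py
python3 -m creep '[{"xyz":[0,-0.03,-0.01],"yaw":0,"claw":1.5},{"xyz":[0,-0.07,-0.02],"yaw":0,"claw":1.5},{"xyz":[0.01,-0.12,-0.03],"yaw":0,"claw":1.5}]' | head -1; python3 plan.py -0.015 0.281
```

```text
clock: 12.15
snap t 12.150 phi 0.275 th -0.014 q 0.817 F 29.959253668785095
clock: 12.58
snap t 12.575 phi 0.283 th -0.009 q 0.813 F 29.959433376789093
fit B 0.0555 G 0.2703 th -0.009 om 0.010 resid [ 0.2 -0.6  0.3  0.3 -0.2]
phe 0.283 phi [0.272 0.269 0.271 0.274 0.278 0.281 0.283 0.285] th [-0.008 -0.007 -0.007 -0.008 -0.009 -0.01  -0.012 -0.013] om [ 0.01  0.   -0.   -0.01 -0.01 -0.01 -0.01 -0.01]
0 phi 0.272 from start [-0.01  0.12  0.03] from row1 [ 0.   -0.03 -0.01]
1 phi 0.269 from start [-0.01  0.15  0.04] from row1 [0. 0. 0.]
2 phi 0.271 from start [-0.01  0.13  0.04] from row1 [ 0.   -0.02 -0.01]
3 phi 0.274 from start [-0.01  0.09  0.02] from row1 [ 0.   -0.06 -0.02]
4 phi 0.278 from start [-0.    0.04  0.01] from row1 [ 0.01 -0.11 -0.03]
5 phi 0.281 from start [ 0. -0. -0.] from row1 [ 0.01 -0.15 -0.04]
```

```bash
python3 -m creep '[{"xyz":[-0.01,0.14,0.03],"yaw":0,"claw":1.5},{"xyz":[-0.01,0.18,0.05],"yaw":0,"claw":1.5},{"xyz":[-0.01,0.16,0.05],"yaw":0,"claw":1.5}]' | head -1; python3 snap.py
python3 -m creep '[{"xyz":[0,-0.04,-0.01],"yaw":0,"claw":1.5},{"xyz":[0.01,-0.09,-0.02],"yaw":0,"claw":1.5},{"xyz":[0.01,-0.13,-0.03],"yaw":0,"claw":1.5}]' | head -1; python3 plan.py -0.015 0.281
```

```text
clock: 13.0
snap t 13.000 phi 0.268 th -0.007 q 0.810 F 30.012442767620087
clock: 13.42
snap t 13.425 phi 0.276 th -0.013 q 0.818 F 30.01245081424713
fit B 0.0557 G 0.2696 th -0.013 om -0.020 resid [-0.1  0.3 -0.1 -0.1  0. ]
phe 0.283 phi [0.295 0.299 0.297 0.293 0.288 0.284 0.281 0.28 ] th [-0.016 -0.018 -0.019 -0.018 -0.018 -0.017 -0.016 -0.015] om [-0.02 -0.01 -0.    0.    0.01  0.01  0.01  0.01]
0 phi 0.295 from start [ 0.01 -0.17 -0.05] from row1 [-0.    0.05  0.02]
1 phi 0.299 from start [ 0.01 -0.22 -0.07] from row1 [0. 0. 0.]
2 phi 0.297 from start [ 0.01 -0.2  -0.06] from row1 [-0.    0.02  0.01]
3 phi 0.293 from start [ 0.01 -0.15 -0.04] from row1 [-0.    0.08  0.02]
4 phi 0.288 from start [ 0.01 -0.09 -0.03] from row1 [-0.01  0.14  0.04]
5 phi 0.284 from start [ 0.   -0.04 -0.01] from row1 [-0.01  0.19  0.06]
```

```bash
python3 -m creep '[{"xyz":[0.01,-0.2,-0.06],"yaw":0,"claw":1.5},{"xyz":[0.01,-0.26,-0.08],"yaw":0,"claw":1.5},{"xyz":[0.01,-0.24,-0.07],"yaw":0,"claw":1.5}]' | head -1; python3 snap.py
python3 -m creep '[{"xyz":[0,0.06,0.01],"yaw":0,"claw":1.5},{"xyz":[-0.01,0.12,0.03],"yaw":0,"claw":1.5},{"xyz":[-0.01,0.17,0.05],"yaw":0,"claw":1.5}]' | head -1; python3 plan.py -0.015 0.284
```

```text
clock: 13.85
snap t 13.850 phi 0.292 th -0.020 q 0.825 F 30.012101233005524
clock: 14.28
snap t 14.275 phi 0.280 th -0.021 q 0.828 F 30.01120626926422
fit B 0.0550 G 0.2693 th -0.021 om -0.003 resid [ 0.  -0.2  0.3 -0.1]
phe 0.28 phi [0.288 0.288 0.287 0.285 0.283 0.282 0.28  0.28 ] th [-0.022 -0.022 -0.021 -0.02  -0.02  -0.019 -0.018 -0.017] om [-0.    0.    0.    0.01  0.01  0.01  0.01  0.01]
0 phi 0.288 from start [ 0.   -0.04 -0.01] from row1 [-0.    0.01  0.  ]
1 phi 0.288 from start [ 0.   -0.05 -0.02] from row1 [0. 0. 0.]
2 phi 0.287 from start [ 0.   -0.04 -0.01] from row1 [-0.    0.01  0.  ]
3 phi 0.285 from start [ 0.   -0.02 -0.  ] from row1 [-0.    0.04  0.01]
4 phi 0.283 from start [-0.    0.01  0.  ] from row1 [-0.    0.06  0.02]
5 phi 0.282 from start [-0.    0.03  0.01] from row1 [-0.01  0.08  0.02]
```

```bash
python3 -m creep '[{"xyz":[0,-0.1,-0.03],"yaw":0,"claw":1.5},{"xyz":[0,-0.1,-0.03],"yaw":0,"claw":1.5},{"xyz":[0,-0.1,-0.03],"yaw":0,"claw":1.5}]' | head -1; python3 snap.py
python3 -m creep '[{"xyz":[0,0.04,0.01],"yaw":0,"claw":1.5},{"xyz":[0,0.06,0.02],"yaw":0,"claw":1.5},{"xyz":[0,0.08,0.02],"yaw":0,"claw":1.5}]' | head -1; python3 plan.py -0.015 0.281
```

```text
clock: 14.7
snap t 14.700 phi 0.287 th -0.025 q 0.832 F 30.01157373189926
clock: 15.12
snap t 15.125 phi 0.282 th -0.028 q 0.837 F 30.01166582107544
fit B 0.0555 G 0.2692 th -0.028 om -0.012 resid [ 0.1 -0.4  0.5 -0.2]
phe 0.283 phi [0.299 0.305 0.304 0.299 0.292 0.287 0.282 0.28 ] th [-0.03  -0.031 -0.03  -0.029 -0.027 -0.024 -0.022 -0.02 ] om [-0.01 -0.    0.01  0.01  0.02  0.02  0.02  0.01]
0 phi 0.299 from start [ 0.01 -0.23 -0.07] from row1 [-0.    0.08  0.02]
1 phi 0.305 from start [ 0.02 -0.3  -0.09] from row1 [0. 0. 0.]
2 phi 0.304 from start [ 0.02 -0.28 -0.09] from row1 [-0.    0.02  0.01]
3 phi 0.299 from start [ 0.01 -0.22 -0.07] from row1 [-0.01  0.08  0.03]
4 phi 0.292 from start [ 0.01 -0.14 -0.04] from row1 [-0.01  0.16  0.05]
5 phi 0.287 from start [ 0.   -0.07 -0.02] from row1 [-0.01  0.23  0.07]
```

```bash
python3 -m creep '[{"xyz":[0.01,-0.23,-0.07],"yaw":0,"claw":1.5},{"xyz":[0.02,-0.3,-0.09],"yaw":0,"claw":1.5},{"xyz":[0.02,-0.28,-0.09],"yaw":0,"claw":1.5}]' | head -1; python3 snap.py
python3 -m creep '[{"xyz":[0,0.06,0.02],"yaw":0,"claw":1.5},{"xyz":[-0.01,0.13,0.04],"yaw":0,"claw":1.5},{"xyz":[-0.01,0.18,0.05],"yaw":0,"claw":1.5}]' | head -1; python3 plan.py -0.015 0.289
```

```text
clock: 15.55
snap t 15.550 phi 0.301 th -0.033 q 0.841 F 30.012440979480743
clock: 15.98
snap t 15.975 phi 0.288 th -0.030 q 0.840 F 30.0117364525795
fit B 0.0555 G 0.2690 th -0.030 om 0.008 resid [ 0.1 -0.5  0.6 -0.2]
phe 0.283 phi [0.29  0.29  0.289 0.288 0.287 0.285 0.284 0.283] th [-0.029 -0.028 -0.026 -0.025 -0.024 -0.022 -0.021 -0.02 ] om [0.01 0.01 0.01 0.01 0.01 0.01 0.01 0.01]
0 phi 0.290 from start [ 0.   -0.01 -0.  ] from row1 [ 0. -0. -0.]
1 phi 0.290 from start [ 0.   -0.01 -0.  ] from row1 [0. 0. 0.]
2 phi 0.289 from start [-0.  0.  0.] from row1 [-0.    0.01  0.  ]
3 phi 0.288 from start [-0.    0.01  0.  ] from row1 [-0.    0.02  0.01]
4 phi 0.287 from start [-0.    0.03  0.01] from row1 [-0.    0.04  0.01]
5 phi 0.285 from start [-0.    0.05  0.01] from row1 [-0.    0.05  0.02]
```

```bash
python3 -m creep '[{"xyz":[0,0,0],"yaw":0,"claw":1.5},{"xyz":[0,0,0],"yaw":0,"claw":1.5},{"xyz":[0,0,0],"yaw":0,"claw":1.5},{"xyz":[0,0,0],"yaw":0,"claw":1.5}]' | head -1; python3 snap.py
python3 -m creep '[{"xyz":[0,0.03,0.01],"yaw":0,"claw":1.5},{"xyz":[0,0.05,0.01],"yaw":0,"claw":1.5},{"xyz":[0,0.05,0.02],"yaw":0,"claw":1.5}]' | head -1; python3 plan.py -0.015 0.285
```

```text
clock: 16.52
snap t 16.525 phi 0.289 th -0.025 q 0.831 F 30.012265741825104
clock: 16.95
snap t 16.950 phi 0.285 th -0.021 q 0.828 F 30.012189745903015
fit B 0.0557 G 0.2692 th -0.021 om 0.009 resid [-0.   0.1 -0.  -0. ]
phe 0.283 phi [0.282 0.282 0.282 0.283 0.284 0.284 0.285 0.285] th [-0.02  -0.019 -0.018 -0.018 -0.018 -0.017 -0.017 -0.017] om [0.01 0.01 0.   0.   0.   0.   0.   0.  ]
0 phi 0.282 from start [-0.    0.03  0.01] from row1 [ 0.   -0.01 -0.  ]
1 phi 0.282 from start [-0.    0.04  0.01] from row1 [0. 0. 0.]
2 phi 0.282 from start [-0.    0.04  0.01] from row1 [ 0.   -0.01 -0.  ]
3 phi 0.283 from start [-0.    0.02  0.01] from row1 [ 0.   -0.02 -0.  ]
4 phi 0.284 from start [-0.    0.01  0.  ] from row1 [ 0.   -0.03 -0.01]
5 phi 0.284 from start [-0.    0.01  0.  ] from row1 [ 0.   -0.03 -0.01]
```

```bash
python3 -m creep '[{"xyz":[0,0.04,0.01],"yaw":0,"claw":1.5},{"xyz":[0,0.04,0.01],"yaw":0,"claw":1.5},{"xyz":[0,0.04,0.01],"yaw":0,"claw":1.5},{"xyz":[0,0.02,0.01],"yaw":0,"claw":1.5}]' | head -1; python3 snap.py
python3 -m creep '[{"xyz":[0,-0.01,0],"yaw":0,"claw":1.5},{"xyz":[0,-0.01,0],"yaw":0,"claw":1.5},{"xyz":[0,-0.01,0],"yaw":0,"claw":1.5},{"xyz":[0,-0.01,0],"yaw":0,"claw":1.5}]' | head -1; python3 plan.py -0.015 0.284
```

```text
clock: 17.5
snap t 17.500 phi 0.284 th -0.018 q 0.823 F 30.011988580226898
clock: 18.05
snap t 18.050 phi 0.284 th -0.016 q 0.821 F 30.0120010972023
fit B 0.0557 G 0.2696 th -0.016 om 0.002 resid [ 0.1 -0.2  0.2 -0.1]
phe 0.284 phi [0.283 0.283 0.283 0.284 0.284 0.284 0.284 0.284] th [-0.016 -0.016 -0.015 -0.015 -0.015 -0.015 -0.015 -0.015] om [0. 0. 0. 0. 0. 0. 0. 0.]
0 phi 0.283 from start [-0.    0.01  0.  ] from row1 [ 0. -0. -0.]
1 phi 0.283 from start [-0.    0.01  0.  ] from row1 [0. 0. 0.]
2 phi 0.283 from start [-0.    0.01  0.  ] from row1 [ 0. -0. -0.]
3 phi 0.284 from start [-0.    0.01  0.  ] from row1 [ 0.   -0.01 -0.  ]
4 phi 0.284 from start [-0.  0.  0.] from row1 [ 0.   -0.01 -0.  ]
5 phi 0.284 from start [ 0. -0. -0.] from row1 [ 0.   -0.01 -0.  ]
```

```bash
python3 -m creep '[{"xyz":[0,0.01,0],"yaw":0,"claw":1.5}]' | head -1; python3 plan.py -0.29 0.283
```

```text
clock: 18.23
snap t 18.225 phi 0.284 th -0.015 q 0.820 F 30.012095868587494
fit B 0.0556 G 0.2695 th -0.015 om 0.004 resid [-0.   0.   0.2 -0.1]
phe 0.362 phi [0.153 0.145 0.201 0.268 0.301 0.304 0.309 0.324] th [-0.017 -0.027 -0.046 -0.07  -0.095 -0.121 -0.146 -0.171] om [-0.04 -0.11 -0.17 -0.2  -0.2  -0.2  -0.2  -0.2 ]
0 phi 0.153 from start [-0.1   1.65  0.37] from row1 [ 0.01 -0.1  -0.02]
1 phi 0.145 from start [-0.11  1.75  0.38] from row1 [0. 0. 0.]
2 phi 0.201 from start [-0.06  1.03  0.26] from row1 [ 0.04 -0.72 -0.13]
3 phi 0.268 from start [-0.01  0.19  0.05] from row1 [ 0.1  -1.56 -0.33]
4 phi 0.301 from start [ 0.01 -0.23 -0.07] from row1 [ 0.12 -1.98 -0.45]
5 phi 0.304 from start [ 0.02 -0.26 -0.08] from row1 [ 0.12 -2.02 -0.46]
```

```bash
python3 -m creep '[{"xyz":[-0.05,0.92,0.23],"yaw":0,"claw":1.5},{"xyz":[-0.06,1.04,0.26],"yaw":0,"claw":1.5}]' | head -1; python3 snap.py
python3 -m creep '[{"xyz":[0.03,-0.5,-0.11],"yaw":0,"claw":1.5},{"xyz":[0.06,-0.88,-0.21],"yaw":0,"claw":1.5}]' | head -1; python3 plan.py -0.29 0.27
```

```text
clock: 18.52
snap t 18.525 phi 0.201 th -0.020 q 0.827 F 29.950448870658875
clock: 18.82
snap t 18.825 phi 0.264 th -0.050 q 0.861 F 30.046328008174896
fit B 0.0555 G 0.2698 th -0.050 om -0.120 resid [-0.1  0.2  0.2 -0.5  0.2]
phe 0.361 phi [0.269 0.273 0.284 0.299 0.316 0.333 0.349 0.362] th [-0.073 -0.091 -0.11  -0.131 -0.153 -0.174 -0.194 -0.212] om [-0.14 -0.15 -0.16 -0.17 -0.17 -0.17 -0.16 -0.14]
0 phi 0.269 from start [-0.    0.01  0.  ] from row1 [-0.    0.06  0.02]
1 phi 0.273 from start [ 0.   -0.04 -0.01] from row1 [0. 0. 0.]
2 phi 0.284 from start [ 0.01 -0.17 -0.05] from row1 [ 0.01 -0.13 -0.04]
3 phi 0.299 from start [ 0.02 -0.36 -0.1 ] from row1 [ 0.02 -0.31 -0.09]
4 phi 0.316 from start [ 0.04 -0.57 -0.17] from row1 [ 0.03 -0.53 -0.16]
5 phi 0.333 from start [ 0.05 -0.79 -0.25] from row1 [ 0.05 -0.74 -0.23]
```

```bash
python3 -m creep '[{"xyz":[0,0.01,0],"yaw":0,"claw":1.5},{"xyz":[0,-0.06,-0.01],"yaw":0,"claw":1.5}]' | head -1; python3 snap.py
python3 -m creep '[{"xyz":[0.01,-0.15,-0.04],"yaw":0,"claw":1.5},{"xyz":[0.02,-0.33,-0.09],"yaw":0,"claw":1.5}]' | head -1; python3 plan.py -0.29 0.299
```

```text
clock: 19.12
snap t 19.125 phi 0.268 th -0.095 q 0.904 F 30.048190355300903
clock: 19.42
snap t 19.425 phi 0.291 th -0.153 q 0.949 F 30.05176305770874
fit B 0.0563 G 0.2735 th -0.153 om -0.211 resid [-0.5  0.6  0.3 -0.4 -0.2  0.2]
phe 0.371 phi [0.404 0.439 0.433 0.409 0.382 0.361 0.349 0.345] th [-0.19  -0.211 -0.226 -0.234 -0.239 -0.243 -0.246 -0.249] om [-0.2  -0.15 -0.1  -0.06 -0.03 -0.02 -0.03 -0.03]
0 phi 0.404 from start [ 0.08 -1.28 -0.47] from row1 [-0.03  0.41  0.18]
1 phi 0.439 from start [ 0.1  -1.69 -0.66] from row1 [0. 0. 0.]
2 phi 0.433 from start [ 0.1  -1.62 -0.62] from row1 [-0.    0.07  0.03]
3 phi 0.409 from start [ 0.08 -1.34 -0.49] from row1 [-0.02  0.36  0.16]
4 phi 0.382 from start [ 0.06 -1.02 -0.36] from row1 [-0.04  0.68  0.3 ]
5 phi 0.361 from start [ 0.05 -0.76 -0.26] from row1 [-0.06  0.93  0.39]
```

```bash
python3 -m creep '[{"xyz":[0.08,-1.28,-0.47],"yaw":0,"claw":1.5},{"xyz":[0.1,-1.65,-0.64],"yaw":0,"claw":1.5}]' | head -1; python3 snap.py
python3 -m creep '[{"xyz":[-0.01,0.1,0.04],"yaw":0,"claw":1.5}]' | head -1; python3 plan.py -0.30 0.425
```

```text
clock: 19.73
snap t 19.725 phi 0.440 th -0.214 q 0.979 F 29.991209506988525
clock: 19.9
snap t 19.900 phi 0.433 th -0.234 q 0.985 F 29.980804324150085
fit B 0.0570 G 0.2748 th -0.234 om -0.085 resid [-0.2  0.3  0.5 -0.9  0.3  0. ]
phe 0.378 phi [0.391 0.369 0.358 0.355 0.357 0.363 0.369 0.375] th [-0.244 -0.248 -0.251 -0.256 -0.26  -0.266 -0.271 -0.277] om [-0.04 -0.03 -0.03 -0.03 -0.04 -0.04 -0.04 -0.04]
0 phi 0.391 from start [-0.02  0.4   0.17] from row1 [ 0.02 -0.26 -0.11]
1 phi 0.369 from start [-0.04  0.67  0.28] from row1 [0. 0. 0.]
2 phi 0.358 from start [-0.05  0.81  0.33] from row1 [-0.01  0.14  0.05]
3 phi 0.355 from start [-0.05  0.84  0.35] from row1 [-0.01  0.18  0.07]
4 phi 0.357 from start [-0.05  0.82  0.34] from row1 [-0.01  0.15  0.06]
5 phi 0.363 from start [-0.05  0.75  0.31] from row1 [-0.01  0.08  0.03]
```

```bash
python3 -m creep '[{"xyz":[-0.02,0.44,0.19],"yaw":0,"claw":1.5},{"xyz":[-0.04,0.72,0.3],"yaw":0,"claw":1.5}]' | head -1; python3 snap.py
python3 -m creep '[{"xyz":[-0.01,0.14,0.05],"yaw":0,"claw":1.5},{"xyz":[-0.01,0.18,0.07],"yaw":0,"claw":1.5}]' | head -1; python3 plan.py -0.31 0.355
```

```text
clock: 20.2
snap t 20.200 phi 0.375 th -0.246 q 0.987 F 29.97931480407715
clock: 20.5
snap t 20.500 phi 0.361 th -0.249 q 0.988 F 29.98179316520691
fit B 0.0593 G 0.2606 th -0.249 om -0.007 resid [ 0.4 -0.9  0.1  0.4  0.2 -0.2]
phe 0.37 phi [0.338 0.333 0.337 0.346 0.356 0.365 0.372 0.376] th [-0.251 -0.254 -0.258 -0.264 -0.271 -0.278 -0.284 -0.29 ] om [-0.01 -0.03 -0.04 -0.05 -0.05 -0.05 -0.05 -0.04]
0 phi 0.338 from start [-0.01  0.21  0.08] from row1 [ 0.   -0.05 -0.02]
1 phi 0.333 from start [-0.02  0.27  0.1 ] from row1 [0. 0. 0.]
2 phi 0.337 from start [-0.01  0.21  0.08] from row1 [ 0.   -0.05 -0.02]
3 phi 0.346 from start [-0.01  0.11  0.04] from row1 [ 0.01 -0.16 -0.06]
4 phi 0.356 from start [ 0.   -0.01 -0.  ] from row1 [ 0.02 -0.28 -0.1 ]
5 phi 0.365 from start [ 0.01 -0.12 -0.05] from row1 [ 0.02 -0.39 -0.14]
```

```bash
python3 -m creep '[{"xyz":[-0.01,0.25,0.09],"yaw":0,"claw":1.5},{"xyz":[-0.02,0.33,0.12],"yaw":0,"claw":1.5},{"xyz":[-0.02,0.33,0.12],"yaw":0,"claw":1.5},{"xyz":[-0.02,0.33,0.12],"yaw":0,"claw":1.5},{"xyz":[-0.02,0.33,0.12],"yaw":0,"claw":1.5}]' | head -1; python3 snap.py
python3 -m creep '[{"xyz":[0,0,0],"yaw":0,"claw":1.5},{"xyz":[0,0,0],"yaw":0,"claw":1.5},{"xyz":[0,0,0],"yaw":0,"claw":1.5},{"xyz":[0,0,0],"yaw":0,"claw":1.5}]' | head -1; python3 snap.py
```

```text
clock: 21.18
snap t 21.175 phi 0.334 th -0.275 q 0.994 F 29.967902898788452
clock: 21.72
snap t 21.725 phi 0.335 th -0.300 q 1.000 F 29.96795117855072
```

The tray is back on its left rests at −0.300. I'll return the lever to its relaxed position and release it.

```bash
python3 -m creep '[{"xyz":[-0.05,0.85,0.26],"yaw":0,"claw":1.5},{"xyz":[-0.1,1.69,0.47],"yaw":0,"claw":1.5},{"xyz":[-0.14,2.33,0.58],"yaw":0,"claw":1.5},{"xyz":[-0.18,2.97,0.67],"yaw":0,"claw":1.5},{"xyz":[-0.22,3.62,0.71],"yaw":0,"claw":1.5},{"xyz":[-0.26,4.27,0.73],"yaw":0,"claw":1.5},{"xyz":[-0.3,4.92,0.71],"yaw":0,"claw":1.5},{"xyz":[-0.34,5.56,0.67],"yaw":0,"claw":1.5},{"xyz":[-0.38,6.2,0.58],"yaw":0,"claw":1.5},{"xyz":[-0.42,6.84,0.47],"yaw":0,"claw":1.5},{"xyz":[-0.46,7.47,0.33],"yaw":0,"claw":1.5},{"xyz":[-0.5,8.1,0.15],"yaw":0,"claw":1.5},{"xyz":[-0.5,8.1,0.15],"yaw":0,"claw":1.5},{"xyz":[-0.5,8.1,0.15],"yaw":0,"claw":1.5}]'; python3 snap.py
```

```text
clock: 23.52
tcp_pos: [0.4731, 0.0257, 0.2552]
ee_rot: [180.0, -0.0, -176.5]
wrist_force: [1.4, -1.2, -0.8]
width: 0.0194
finger_force: 30.0
snap t 23.525 phi -0.305 th -0.300 q 1.000 F 29.986523687839508
```

```bash
python3 -m creep '[{"xyz":[0,0,0],"yaw":0,"claw":2.5},{"xyz":[0,0,0],"yaw":0,"claw":3.5},{"xyz":[0,0,0],"yaw":0,"claw":4.5},{"xyz":[0,0,0],"yaw":0,"claw":6},{"xyz":[0,0,0],"yaw":0,"claw":6},{"xyz":[0,0,0],"yaw":0,"claw":6},{"xyz":[0,0,2],"yaw":0,"claw":6},{"xyz":[0,0,4],"yaw":0,"claw":6},{"xyz":[0,0,7],"yaw":0,"claw":6},{"xyz":[0,0,10],"yaw":0,"claw":6},{"xyz":[0,0,13],"yaw":0,"claw":6},{"xyz":[0,0,13],"yaw":0,"claw":6},{"xyz":[0,0,13],"yaw":0,"claw":6},{"xyz":[0,0,13],"yaw":0,"claw":6}]'; python3 snap.py; python3 - <<'E'
from rig import vision
import cv2
g=vision.grab_frame("side");cv2.imwrite("pics/end.png",g["image"][:,:,::-1])
E
```

```text
clock: 25.32
tcp_pos: [0.4729, 0.0256, 0.3844]
ee_rot: [-180.0, -0.1, -176.5]
wrist_force: [-0.9, -0.4, -0.4]
width: 0.0602
finger_force: 0.0
snap t 25.325 phi -0.304 th -0.300 q 0.994 F 0.0
```

View pics/end.png

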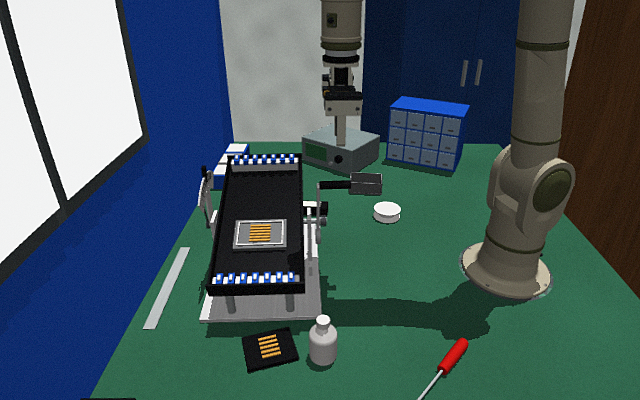

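The tray lies on its left rests, the lever is free at (335, 185), the gripper is clear above it, and everything else is where it started.

```bash
python3 -c "from rig import bot; print(bot.sign_off())"
```

```text
the job is handed in; nothing more can be done
None
```

I raised the tray with the lever and held its pointer at the index for about 7 s (camera-estimated, within about 0.05 rad). I then lowered it gently onto the left rests, released the lever and handed the job in; no verdict was shown.

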